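# Put the carving tools back in the blade rack, in order of width

### The job

Put the three carving tools back in the blade rack: the widest blade in the pocket farthest from the robot, the medium gouge in the middle one, the narrowest in the nearest, filling the pockets in that order, far to near, so that you never reach across edges already put away. Slide each blade under the guard bar until the handle's shoulder comes up to the bar, leave the handle lying straight and flat on the board before putting the next away, and do not drop a tool or disturb the mallet, jar and sanding block.

Things in the scene. Friction and masses are not known exactly. Their poses are not given: they have to be found in the camera images.
- rack: Wooden blade rack fixed at the robot's right. Board 250 (x) by 208 (y) by 12 mm, top at z=12. Guard bar across in y at x=15 to 45, underside z=34, top z=46. Fins 10 mm thick, x=15 to 115, part three pockets 56 mm wide, pitch 66. End strip from x=113. Handles lie in front of the bar. Origin: centre of the underside; x = way blades go in (world -y within 0.25 rad), y away from robot, z up.
- pocket1 (a point): Far pocket: on the board's top, mid-pocket, below the guard bar's front face (22 mm of clear height under the bar). Axes as the rack's. A 28 mm high handle cannot pass the bar: its shoulder stops there, with the blade's edge 13 mm short of the end strip.
- pocket2 (a point): Middle pocket, likewise.
- pocket3 (a point): Near pocket (nearest the robot), likewise.
- chisel_wide: Widest blade: flat fishtail, 30 mm at the edge. Lies flat. Pale straight handle 26 mm wide, 28 high, 130 long, its front 15 mm a round brass ferrule; steel blade 85 mm beyond, 8 to 16 mm above the underside. Origin: handle's underside, mid-width, 25 mm behind the ferrule's front face (shoulder), 105 ahead of the butt; x to the edge (at start world -y within 0.4 rad), z up.
- gouge_medium: Carving gouge, medium blade: parallel, hollow (U section), 20 mm wide. Handle, lengths, origin, axes and start as chisel_wide. Each tool weighs 0.09 to 0.17 kg and balances within 10 mm of its origin.
- chisel_narrow: Narrowest blade: straight steel bar 7 mm wide. Handle, lengths, origin, axes and start as chisel_wide.
- chisel_wide_shoulder (a point): Point on chisel_wide at the shoulder: x = 25 mm on its underside line, below the ferrule's front face.
- gouge_medium_shoulder (a point): Point on gouge_medium at the shoulder: x = 25 mm on its underside line, below the ferrule's front face.
- chisel_narrow_shoulder (a point): Point on chisel_narrow at the shoulder: x = 25 mm on its underside line, below the ferrule's front face.
- mallet: Carver's mallet standing on its head, 80 mm thick, 228 mm tall, beyond the tools. Bystander: leave alone.
- gesso_jar: White jar, diameter 68, height 85 mm, on the far side. Bystander: leave alone.
- sanding_block: Cork sanding block 77 x 47 x 28 mm, near the robot, left. Bystander: leave alone.
Things that resemble listed ones, but are neither listed nor needed, are in the scene too. Leave any green look-alike of the chisel_narrow alone.

How it is judged:
By the outcome, as a careful person would: the job done as asked, in the order asked, and still so for the second after the job is handed in, with the robot touching nothing.
It also fails if it takes over 69 s, if anything falls off the work surface, if the arm or the gripper's body presses on something with over 40 N, if the wrist force passes 120 N, or if a joint passes its speed limit or range.

### The arm

A 6-joint arm with a two-finger parallel gripper is mounted at the origin on the work surface. World frame = base frame: x ahead of the robot, y to its left, z up, the work surface at z = 0. Lengths are in m, angles in rad, forces in N, time in s.
With the tool pointing down it reaches from about 0.35 to 0.975 m from the base axis. Payload 4.9 kg.
Tool frame: the origin (TCP) lies at the very end of the fingers, on their centre line; the grasp point (between the pads) lies 19 mm behind it; z points along the fingers, y is the line along which they close (so a half turn about z gives the same grasp; the last joint's range is limited). The gripper opens to 85 mm and grips with 20 to 120 N. Pads are 22 mm wide; open, the fingers measure 114 mm over their backs; the gripper's body (76 mm by 85 mm) begins 54 mm behind the grasp point. The pads swing forward as they close: fully open they stand 13 mm farther back than shut.
Start: joints at [-1.334, 0.053, 1.613, -0, 1.476, -0.119], TCP at [0.218, -0.586, 0.2] pointing down, gripper open.
Joint ranges: [-3.01, 3.01], [-1.01, 2.22], [0.06, 2.58], [-1.02, 4.17], [0.09, 2.62], [-3.14, 3.14]. Speed limits (rad/s): [2.57, 2.57, 3.14, 3.14, 3.14, 3.14].

### API

Orientations are given as a unit quaternion [w, x, y, z].
In Python, from plant import monitor, vision, manip gives the robot as it stands. The module is installed in compiled form; this text tells all that it offers.
- The arm moves only by the tool arm_command, never from a script. Its argument "rows" is a list of rows, each a list of 3 entries, a list of its own where there are three numbers: the finger opening in mm, from 0 to 85.4, then the shift along the world's x, y, z in units of 30 cm (1.0 is 30 cm), then the turn, a rotation vector about the world's x, y, z in units of pi/2 rad (1.0 is pi/2 rad). In form: [[claw, [x, y, z], [wx, wy, wz]], ...]. A call has 1 to 12 rows; each row is the pose to reach, as a shift and turn from the pose commanded when the call began; what a row does not reach only later rows make up. A row lasts 1/12 s, in which the tool goes at most 41.7 mm and 7.16 degrees, less where a joint would pass 70% of its speed; a pose out of reach is approached as far as the arm can. A call with a number of a shift or a turn outside -1 to 1 is refused whole. A call with a gripper value outside its range is refused whole. The fingers move at their own pace and stop on an object; the grip force is fixed at half the most. Time passes only in rows, so rows that repeat a pose let the fingers close. It gives the time, the measured TCP pose, the force, the opening and the grip force at its end, in the units of the state.
- monitor.state(): the state, without advancing time (a new reading comes with each control period).
- vision.grab_frame(name): name is "side" or "top"; returns a dict with "color" (384x512x3 uint8, red, green, blue), "z_map" (384x512 float32, m along the optical axis (not along the pixel's ray), 0 where there is no reading), "mtx" (3x3 intrinsics, pixels), "R" (3x3) and "t" (3): a world point X has camera coordinates R X + t. Camera axes: x right, y down, z forward; pixel columns grow to the right and rows downward; lengths in m; the calibration is good to about 2 mm. A picture is of the moment at which its call begins.
- manip.job_done(): hands the job in; it is judged then, once.
The state is a dict: "time": time; "joint_pos": joint angles; "joint_vel": joint speeds; "joint_efforts": joint torques, N m; "tool_pos": TCP position; "tool_rot": TCP orientation; "contact_force": force on the tool from outside, world axes, zero at the start; "ft_torque": the same for the moment, N m; "gripper_width": opening from 0.0 (shut) to 1.0 (fully open); "grasp_force": force on a finger pad.
Only numpy, scipy, OpenCV 4.12 (cv2) and the standard library are available. Lean on these libraries where they do the work, as an engineer would, in place of code of your own. Each camera call takes 0.05 s, during which the arm holds its last target. There are 200 camera calls.

## Working session

There is one attempt and no reset: what is moved stays moved. The work goes in short steps, Python scripts to look and compute and a tool call to move; the robot and the scene stay as the last step left them, time stands still between calls to the robot, and variables do not carry over. Pictures are saved under pics/ and viewed, at most 10 in all, crops included, and the job is handed in when it is done.

Besides the shell and the picture viewer there is one more tool, called after "Call:" in YAML: its name, and indented under it one key for each argument. arm_command: Moves the arm, as the interface text tells. Shifts and turns lie within -1 to 1; 1 stands for 30 cm of shift or pi/2 rad of turn. Its arguments: {"type":"object","properties":{"rows":{"type":"array"}},"required":["rows"]}

```bash
mkdir -p pics; cat > h.py <<'E'
import numpy as np, cv2
from plant import monitor, vision, manip
def grab(n,tag):
    f=vision.grab_frame(n); np.savez(f'{tag}.npz',**f); return f
def pts(f):
    z=f['z_map']; v,u=np.mgrid[:z.shape[0],:z.shape[1]]; K=f['mtx']
    c=np.stack([(u-K[0,2])/K[0,0]*z,(v-K[1,2])/K[1,1]*z,z],-1)
    return (c-f['t'])@f['R']
def plane(f,u,v,h):
    d=np.linalg.inv(f['mtx'])@np.array([u,v,1.]); d=f['R'].T@d; o=-f['R'].T@f['t']
    return o+d*(h-o[2])/d[2]
E
python3 - <<'E'
from h import *
a=grab('top','t0');b=grab('side','s0')
for n,f in(('top',a),('side',b)):
    cv2.imwrite(f'pics/{n}0.png',cv2.resize(f['color'][...,::-1],(800,600),interpolation=cv2.INTER_CUBIC)); print(f['mtx'],-f['R'].T@f['t'],f['R'])
print(monitor.state())
E
```

```text
[[380.76990756   0.         263.9939361 ]
 [  0.         380.76990756 192.31855544]
 [  0.           0.           1.        ]] [0.40302698 0.11136134 1.08378557] [[-9.75300538e-04 -9.99823616e-01  1.87559514e-02]
 [-9.86521265e-01 -2.10705706e-03 -1.63619539e-01]
 [ 1.63630199e-01 -1.86627232e-02 -9.86345204e-01]]
[[409.25231456   0.         253.21011166]
 [  0.         409.25231456 195.96285427]
 [  0.           0.           1.        ]] [0.43557215 0.89679179 0.77445201] [[-0.98906899 -0.14585814 -0.02163196]
 [-0.08185721  0.66515205 -0.74220762]
 [ 0.12264557 -0.7323238  -0.66982081]]
{'time': 0.1, 'joint_pos': array([-1.33396576e+00,  5.33253337e-02,  1.61416609e+00,  1.05562772e-05,
        1.47599696e+00, -1.19018805e-01]), 'joint_vel': array([ 0.00096041, -0.00145409, -0.00242658,  0.00101307,  0.00102922,
        0.00036341]), 'joint_efforts': array([-2.37519453e-04, -3.94906676e+01, -3.71362031e+01, -1.14212141e-04,
        3.93681752e-03, -7.24481339e-06]), 'tool_pos': array([ 0.2175862 , -0.5852343 ,  0.19855902]), 'tool_rot': array([-9.46525538e-04,  9.84212764e-01,  1.76986828e-01, -5.05574066e-05]), 'contact_force': array([ 0.47536268, -0.38444514,  0.1430985 ]), 'ft_torque': array([-0.02417841,  0.00463666, -0.05127476]), 'grasp_force': 0.0, 'gripper_width': 1.0034217227029534}
```

View pics/top0.png

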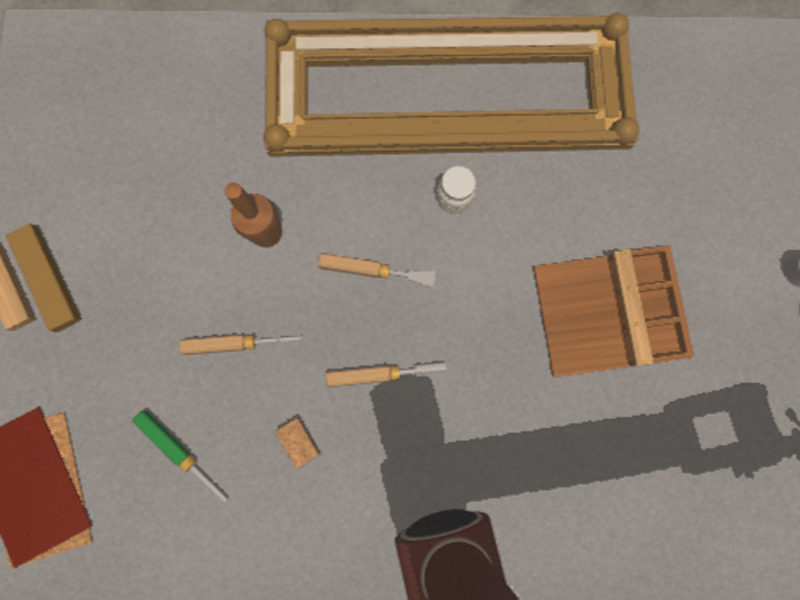

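View pics/side0.png

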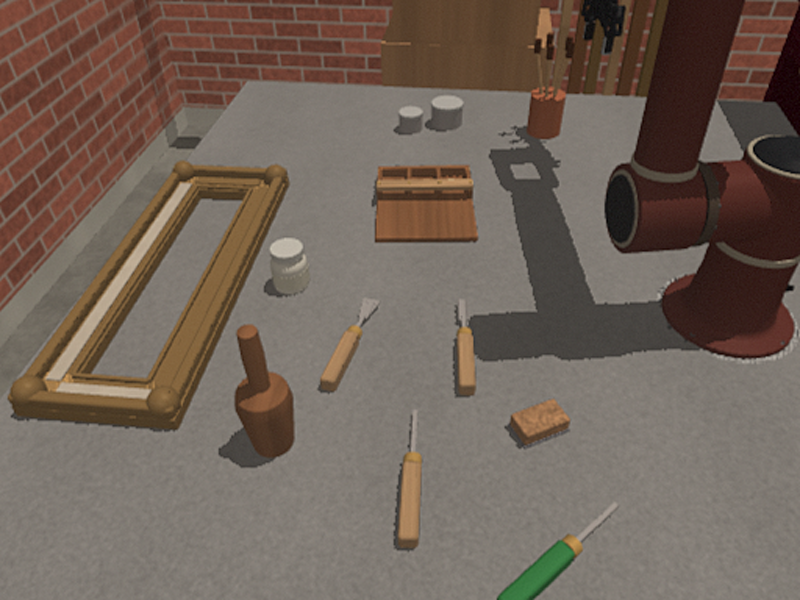

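The top picture (800x600 pixels) shows four tools:
- **(355,266) to (434,278):** flares to a fishtail, so it is chisel_wide.
- **(362,376) to (445,367):** parallel, mid-width blade, so it is gouge_medium.
- **(217,344) to (300,338):** thin bar, pale handle, so it is chisel_narrow.
- **(165,440):** the green look-alike, to leave alone.

The rack is at (612,312), with its bar near (632,307). Next I'll measure these and confirm the tools in an enlarged crop.

```bash
cat >> h.py <<'E'
def tool(f,box,P=None):
    """box in 512x384 px around handle+blade. returns origin xy, yaw of x axis, checks"""
    P=pts(f) if P is None else P; u0,v0,u1,v1=box
    hsv=cv2.cvtColor(f['color'],cv2.COLOR_RGB2HSV)
    m=np.zeros(hsv.shape[:2],bool); m[v0:v1,u0:u1]=True
    w=m&(hsv[...,1]>70)&(hsv[...,0]<30)&(hsv[...,2]>90)
    n,l,s,_=cv2.connectedComponentsWithStats(w.astype(np.uint8)); k=1+np.argmax(s[1:,4]); w=l==k
    return w
E
python3 - <<'E'
from h import *
d=dict(np.load('t0.npz')); P=pts(d); s=dict(np.load('s0.npz')); PS=pts(s)
for n,b in dict(wide=(195,155,285,190),gouge=(200,225,290,250),narrow=(108,208,200,230)).items():
    w=tool(d,b,P); 
    v,u=np.nonzero(w); zt=P[w][:,2]
    Q=np.array([plane(d,a,c,.024)[:2] for a,c in zip(u,v)])
    r=cv2.minAreaRect((Q*1000).astype(np.float32)); bx=cv2.boxPoints(r)
    e=[bx[1]-bx[0],bx[2]-bx[1]]; L=max(e,key=np.linalg.norm); L=L/np.linalg.norm(L); L=L if L[1]<0 else -L
    p=Q*1000@L; print(n,'rect',np.round(r[0]),np.round(r[1]),'yaw',round(np.arctan2(L[1],L[0]),3),'z',np.percentile(zt,[10,50,90]).round(4),'shoulder',np.round(np.array(r[0])+L*(p.max()-np.array(r[0])@L)))
    # blade width from saturation/height
hs=cv2.cvtColor(d['color'],cv2.COLOR_RGB2HSV)
m=(P[...,2]>.040)&(P[...,2]<.055); m[:,:380]=0; m[:140]=0; m[:,450:]=0;m[250:]=0
Q=P[m]; r=cv2.minAreaRect((Q[:,:2]*1000).astype(np.float32)); print('bar',r,np.median(Q[:,2]))
m=(P[...,2]>.006)&(P[...,2]<.03); m[:,:330]=0; m[:145]=0; m[:,450:]=0;m[250:]=0
n,l,st,_=cv2.connectedComponentsWithStats(m.astype(np.uint8)); print(st)
Q=P[m]; print('board',cv2.minAreaRect((Q[:,:2]*1000).astype(np.float32)),np.median(Q[:,2]))
for uv in [(350,172),(428,158),(442,228),(355,240)]: print(uv,P[uv[1],uv[0]],plane(d,*uv,.012))
# side view of the bar
m=(PS[...,2]>.040)&(PS[...,2]<.055)&(PS[...,1]<-.2)&(PS[...,1]>-.5)&(PS[...,0]>.25)&(PS[...,0]<.75)
Q=PS[m]; print('side bar',cv2.minAreaRect((Q[:,:2]*1000).astype(np.float32)),len(Q))
a=cv2.resize(d['color'][150:250,105:295,::-1],(760,400),interpolation=cv2.INTER_CUBIC); cv2.imwrite('pics/c1.png',a)
E
```

```text
wide rect [644. 199.] [130.  29.] yaw -1.731 z [0.0188 0.0265 0.0293] shoulder [634. 135.]
gouge rect [445. 181.] [ 26. 130.] yaw -1.472 z [0.0218 0.0265 0.0293] shoulder [451. 116.]
narrow rect [501. 439.] [ 28. 130.] yaw -1.489 z [0.0201 0.0265 0.0294] shoulder [506. 374.]
bar ((566.052978515625, -299.1530456542969), (206.6373291015625, 32.265235900878906), 8.156110763549805) 0.044871486764191906
[[     0      0    512    384 191573]
 [   426    157      1      1      1]
 [   423    158      1      1      1]
 [   404    160     25     23    415]
 [   341    163     64     79   3729]
 [   429    162      1      1      1]
 [   429    170      1      1      1]
 [   426    182      1      1      1]
 [   408    182     26     25    429]
 [   432    185      1      1      1]
 [   434    185      1      1      1]
 [   433    190      1      1      1]
 [   435    192      1      1      1]
 [   435    199      1      1      1]
 [   426    205      1      1      1]
 [   413    204     26     25    442]
 [   413    207      1      1      1]
 [   424    206      1      1      1]
 [   438    210      1      1      1]
 [   438    214      1      1      1]
 [   442    222      1      1      1]
 [   441    228      1      1      1]
 [   443    228      1      1      1]
 [   418    230      1      1      1]
 [   418    232      1      1      1]]
board ((562.5897827148438, -269.7539978027344), (207.90353393554688, 251.74874877929688), 7.966711521148682) 0.011190639919210146
(350, 172) [ 0.64112957 -0.15796495  0.01106557] [ 0.64092216 -0.15773034  0.012     ]
(428, 158) [ 0.67729441 -0.37720149  0.03564507] [ 0.68348163 -0.388223    0.012     ]
(442, 228) [ 0.47798548 -0.40398695  0.03149608] [ 0.47937426 -0.41353496  0.012     ]
(355, 240) [ 0.44569085 -0.16466105  0.01095744] [ 0.44564939 -0.16439282  0.012     ]
side bar ((569.582275390625, -332.87969970703125), (207.80181884765625, 104.27099609375), 7.628256320953369) 414
```

View pics/c1.png

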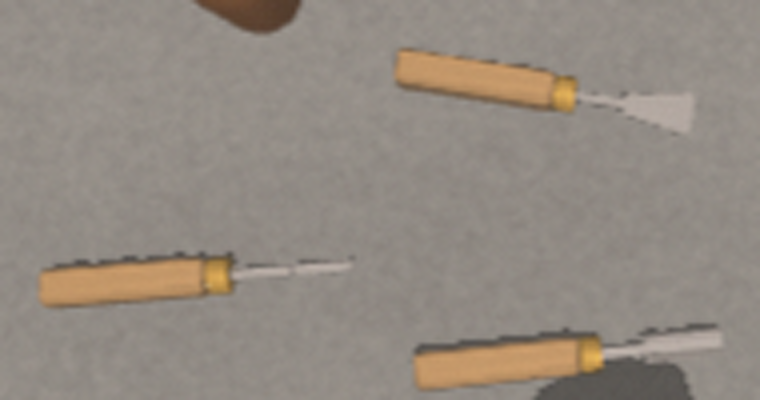

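The crop confirms the three: fishtail at (660,112), thin bar at (290,270) and parallel 20 mm blade at (690,340), all with pale handles 130 mm long. The rack centre is (562,-270) mm, with its y axis at 8.05°, and the bar fits it. I'll start with the wide chisel: grasp at (639,166), closing line at -0.160 rad.

Call:
arm_command:
  rows:
    - [70,[0.47,0.84,0],[0,0,0.224]]
    - [70,[0.47,0.84,0],[0,0,0.224]]
    - [70,[0.47,0.84,0],[0,0,0.224]]
    - [70,[0.47,0.84,0],[0,0,0.224]]
    - [70,[0.47,0.84,0],[0,0,0.224]]
    - [70,[0.47,0.84,0],[0,0,0.224]]
    - [70,[0.47,0.84,0],[0,0,0.224]]
    - [70,[0.47,0.84,0],[0,0,0.224]]
    - [70,[0.47,0.84,0],[0,0,0.224]]

```text
time: 0.85
tool_pos: [0.3594, -0.3321, 0.1993]
tool_rot: [-0.0, 0.937, 0.348, -0.0]
contact_force: [-0.2, -0.1, 0.1]
gripper_width: 0.823
grasp_force: 0.0
```

Call:
arm_command:
  rows:
    - [70,[0.47,0.84,0],[0,0,0.224]]
    - [70,[0.47,0.84,0],[0,0,0.224]]
    - [70,[0.47,0.84,0],[0,0,0.224]]
    - [70,[0.47,0.84,0],[0,0,0.224]]
    - [70,[0.47,0.84,0],[0,0,0.224]]
    - [70,[0.47,0.84,0],[0,0,0.224]]
    - [70,[0.47,0.84,0],[0,0,0.224]]
    - [70,[0.47,0.84,0],[0,0,0.224]]
    - [70,[0.47,0.84,0],[0,0,0.224]]

```text
time: 1.6
tool_pos: [0.5001, -0.0813, 0.1992]
tool_rot: [-0.0, 0.862, 0.506, -0.001]
contact_force: [-1.0, -0.6, -0.2]
gripper_width: 0.822
grasp_force: 0.0
```

Call:
arm_command:
  rows:
    - [70,[0.465,0.83,0],[0,0,0.224]]
    - [70,[0.465,0.83,0],[0,0,0.224]]
    - [70,[0.465,0.83,0],[0,0,0.224]]
    - [70,[0.465,0.83,0],[0,0,0.224]]
    - [70,[0.465,0.83,0],[0,0,0.224]]
    - [70,[0.465,0.83,0],[0,0,0.224]]
    - [70,[0.465,0.83,0],[0,0,0.224]]
    - [70,[0.465,0.83,0],[0,0,0.224]]
    - [70,[0.465,0.83,0],[0,0,0.224]]
    - [70,[0.465,0.83,0],[0,0,0.224]]

```text
time: 2.43
tool_pos: [0.6393, 0.1649, 0.1991]
tool_rot: [0.0, 0.762, 0.648, -0.001]
contact_force: [-0.7, -0.8, -0.2]
gripper_width: 0.82
grasp_force: 0.0
```

Call:
arm_command:
  rows:
    - [70,[0,0.005,-0.4],[0,0,0]]
    - [70,[0,0.005,-0.4],[0,0,0]]
    - [70,[0,0.005,-0.4],[0,0,0]]
    - [70,[0,0.005,-0.5],[0,0,0]]
    - [70,[0,0.005,-0.6],[0,0,0]]
    - [70,[0,0.005,-0.65],[0,0,0]]
    - [70,[0,0.005,-0.65],[0,0,0]]
    - [70,[0,0.005,-0.65],[0,0,0]]

```text
time: 3.1
tool_pos: [0.6391, 0.1672, 0.0049]
tool_rot: [-0.0, 0.762, 0.648, -0.0]
contact_force: [0.0, -0.4, -0.5]
gripper_width: 0.822
grasp_force: 0.0
```

```bash
python3 - <<'E'
from h import *
f=grab('side','s1'); cv2.imwrite('pics/s1.png',cv2.resize(f['color'][150:300,150:350,::-1],(800,600),interpolation=cv2.INTER_CUBIC))
E
```

```text
(no output)
```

View pics/s1.png

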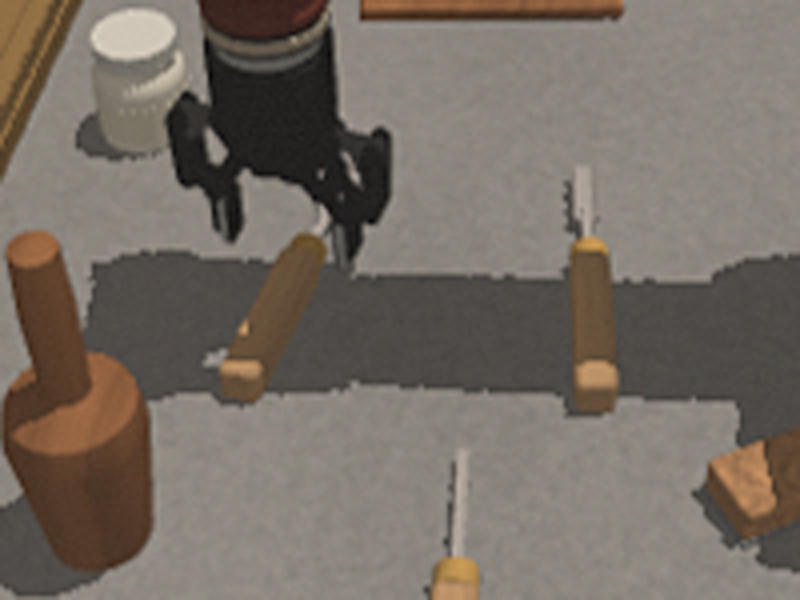

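The tips, at (232,235) and (345,265), seem to straddle the ferrule rather than the spot 32 mm behind it. I'll check that by projection before closing.

```bash
python3 - <<'E'
from h import *
for fn in('s0','s1'):
    f=dict(np.load(fn+'.npz'))
    def pr(X):
        c=f['R']@np.array(X)+f['t']; p=f['mtx']@c/c[2]; return ((p[:2]-[150,150])*4).round()
    P=pts(f)
    print('tcp',pr([.639,.167,.005]),'tips z15',pr([.639+.04,.1608,.015]),pr([.639-.04,.1736,.015]),'shoulder pred z28',pr([.634,.135,.028]),'butt pred z28',pr([.6545,.263,.028]))
    for u,v in [(310,243),(318,238),(275,300),(242,370),(595,246),(595,370),(232,232),(345,262)]:
        print((u,v),P[150+v//4,150+u//4].round(3))
f=dict(np.load('t0.npz'));P=pts(f)
for u,v in[(230,170),(247,173),(205,165)]:print(P[v,u].round(3))
E
```

```text
tcp [294. 289.] tips z15 [235. 266.] [351. 291.] shoulder pred z28 [308. 231.] butt pred z28 [235. 373.]
(310, 243) [0.632 0.146 0.031]
(318, 238) [0.628 0.138 0.027]
(275, 300) [0.644 0.204 0.032]
(242, 370) [0.651 0.262 0.032]
(595, 246) [0.448 0.127 0.03 ]
(595, 370) [0.441 0.233 0.029]
(232, 232) [0.692 0.117 0.003]
(345, 262) [0.612 0.134 0.002]
tcp [294. 289.] tips z15 [235. 266.] [351. 291.] shoulder pred z28 [308. 231.] butt pred z28 [235. 373.]
(310, 243) [0.632 0.145 0.029]
(318, 238) [0.629 0.137 0.026]
(275, 300) [0.644 0.201 0.029]
(242, 370) [0.651 0.261 0.031]
(595, 246) [0.448 0.122 0.026]
(595, 370) [0.441 0.234 0.031]
(232, 232) [0.675 0.17  0.055]
(345, 262) [0.6   0.183 0.052]
[0.642 0.188 0.028]
[0.634 0.139 0.027]
[0.657 0.259 0.027]
```

```bash
python3 - <<'E'
from h import *
f=dict(np.load('s1.npz'));P=pts(f);g=dict(np.load('s0.npz'));G=pts(g)
m=(f['z_map']>0)&(g['z_map']>0)&(f['z_map']<g['z_map']-.02)&(abs(P[...,1]-.167)<.06)&(abs(P[...,0]-.64)<.1)
Q=P[m]
for s in(Q[:,0]<.62,(Q[:,0]>.66)):
    q=Q[s]; print(np.sort(q[:,2])[:8].round(3)); b=q[q[:,2]<np.sort(q[:,2])[:1]+.015]; print(b.mean(0).round(3),b.min(0).round(3),b.max(0).round(3))
E
```

```text
[0.048 0.051 0.052 0.052 0.052 0.053 0.053 0.055]
[0.6   0.181 0.057] [0.592 0.171 0.048] [0.605 0.186 0.063]
[0.048 0.048 0.049 0.051 0.052 0.052 0.053 0.053]
[0.678 0.164 0.056] [0.673 0.15  0.048] [0.689 0.175 0.062]
```

```bash
cat > tips.py <<'E'
from h import *
print(monitor.state()['tool_pos'],monitor.state()['gripper_width'])
f=grab('side','s2');P=pts(f);g=dict(np.load('s0.npz'))
m=(f['z_map']>0)&(g['z_map']>0)&(f['z_map']<g['z_map']-.012)&(abs(P[...,1]-.167)<.06)&(abs(P[...,0]-.64)<.1)
Q=P[m]
for s in(Q[:,0]<.62,(Q[:,0]>.66)):
    q=Q[s]; print(np.sort(q[:,2])[:8].round(3)); b=q[q[:,2]<np.sort(q[:,2])[:1]+.015]; print(b.mean(0).round(3))
E
python3 tips.py
```

```text
[0.64057256 0.16781881 0.00671108] 0.8221922143077041
[0.049 0.049 0.052 0.052 0.055 0.055 0.056 0.057]
[0.601 0.181 0.058]
[0.049 0.05  0.052 0.052 0.052 0.053 0.053 0.053]
[0.679 0.165 0.057]
```

Call:
arm_command:
  rows:
    - [0,[0,0,0],[0,0,0]]
    - [0,[0,0,0],[0,0,0]]
    - [0,[0,0,0],[0,0,0]]
    - [0,[0,0,0],[0,0,0]]
    - [0,[0,0,0],[0,0,0]]
    - [0,[0,0,0],[0,0,0]]
    - [0,[0,0,0],[0,0,0]]
    - [0,[0,0,0],[0,0,0]]

```text
time: 3.87
tool_pos: [0.6391, 0.1687, 0.0046]
tool_rot: [-0.0, 0.761, 0.649, -0.0]
contact_force: [0.4, 1.1, -0.2]
gripper_width: -0.003
grasp_force: 0.0
```

```bash
python3 tips.py; python3 - <<'E'
from h import *
f=dict(np.load('s2.npz')); cv2.imwrite('pics/s2.png',cv2.resize(f['color'][150:300,150:350,::-1],(800,600),interpolation=cv2.INTER_CUBIC))
E
```

```text
[0.63909238 0.16870729 0.00455809] -0.003131851217873474
[0.085 0.086 0.087 0.087 0.089 0.089 0.089 0.091]
[0.614 0.179 0.094]
[0.082 0.084 0.085 0.086 0.086 0.087 0.087 0.088]
[0.668 0.171 0.091]
```

View pics/s2.png

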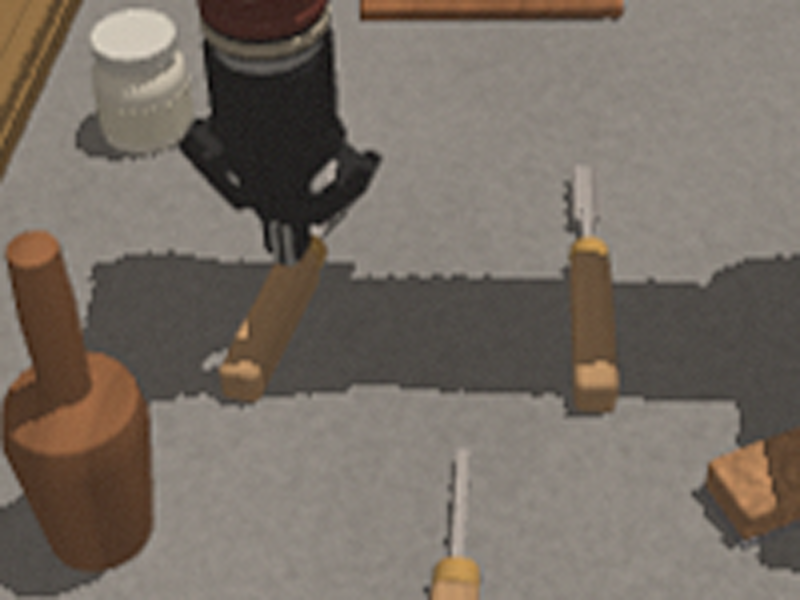

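The fingers shut just above the handle, with tips at (288,262): the true tips are higher than the reported TCP. I'll measure the offset.

```bash
python3 - <<'E'
from h import *
f=dict(np.load('s2.npz'));P=pts(f);g=dict(np.load('s0.npz'))
hsv=cv2.cvtColor(f['color'],cv2.COLOR_RGB2HSV)
m=(abs(P[...,0]-.64)<.03)&(abs(P[...,1]-.17)<.04)&(f['z_map']<g['z_map']-.005)&(f['z_map']>0)
v,u=np.nonzero(m); o=np.argsort(-v)[:14]
for i in o: print((u[i],v[i]),P[v[i],u[i]].round(3),f['color'][v[i],u[i]])
E
python3 - <<'E'
from h import *
f=grab('top','t1');P=pts(f);g=dict(np.load('t0.npz'))
m=(f['z_map']>0)&(f['z_map']<g['z_map']-.008)&(P[...,2]<.2)&(P[...,1]>.05)&(P[...,1]<.3)&(P[...,0]>.55)
Q=P[m]; print(Q.min(0),Q.max(0),np.sort(Q[:,2])[:10].round(3))
c=f['R']@np.array([.639,.1687,.0046])+f['t'];print(f['mtx']@c/c[2])
E
```

```text
(np.int64(225), np.int64(234)) [0.627 0.208 0.005] [78 75 71]
(np.int64(231), np.int64(231)) [0.613 0.196 0.005] [80 76 71]
(np.int64(230), np.int64(231)) [0.616 0.196 0.005] [78 75 72]
(np.int64(229), np.int64(229)) [0.62  0.187 0.003] [78 74 72]
(np.int64(229), np.int64(227)) [0.621 0.181 0.004] [78 75 70]
(np.int64(215), np.int64(225)) [0.651 0.206 0.033] [107  82  59]
(np.int64(222), np.int64(220)) [0.637 0.185 0.032] [102  82  59]
(np.int64(230), np.int64(218)) [0.625 0.149 0.005] [77 76 75]
(np.int64(215), np.int64(217)) [0.666 0.15  0.004] [74 70 69]
(np.int64(220), np.int64(217)) [0.644 0.177 0.034] [107  84  61]
(np.int64(221), np.int64(217)) [0.642 0.175 0.033] [104  80  59]
(np.int64(233), np.int64(216)) [0.619 0.14  0.004] [69 67 63]
(np.int64(233), np.int64(215)) [0.619 0.138 0.005] [115 110 105]
(np.int64(219), np.int64(215)) [0.646 0.178 0.042] [82 75 68]
[ 0.58335844  0.05424381 -0.75477667] [1.7420511  0.29632007 0.19997348] [-0.755 -0.753 -0.752 -0.752 -0.751 -0.751 -0.75  -0.75  -0.75  -0.75 ]
[237.11184641 172.8523674    1.        ]
```

True tips lie about 34 mm above the reported TCP, while x and y agree. I'll open, go about 28 mm lower and re-measure.

Call:
arm_command:
  rows:
    - [60,[0,0,0],[0,0,0]]
    - [60,[0,0,0],[0,0,0]]
    - [60,[0,0,0],[0,0,0]]
    - [60,[0,0,0],[0,0,0]]
    - [60,[0,0,0],[0,0,0]]
    - [60,[0,0,0],[0,0,0]]
    - [60,[0,0,-0.03],[0,0,0]]
    - [60,[0,0,-0.06],[0,0,0]]
    - [60,[0,0,-0.09],[0,0,0]]
    - [60,[0,0,-0.09],[0,0,0]]

```text
time: 4.8
tool_pos: [0.6367, 0.1682, -0.0259]
tool_rot: [-0.001, 0.761, 0.649, -0.002]
contact_force: [-1.1, -0.8, -1.0]
gripper_width: 0.704
grasp_force: 0.0
```

```bash
python3 tips.py; python3 - <<'E'
from h import *
print(monitor.state()['contact_force'])
f=dict(np.load('s2.npz'));P=pts(f);g=dict(np.load('s0.npz'))
# dark-pixel test for tips: columns along each finger
for x in (.60,.605,.61,.67,.675,.68):
  m=(f['color'].max(-1)<60)&(abs(P[...,0]-x)<.003)&(abs(P[...,1]-.175)<.03); print(x,np.sort(P[m][:,2])[:4].round(3))
E
```

```text
[ 0.63666851  0.16823127 -0.02592851] 0.7035904062808671
[0.017 0.019 0.02  0.02  0.021 0.021 0.021 0.022]
[0.602 0.18  0.025]
[0.012 0.014 0.015 0.016 0.016 0.017 0.018 0.019]
[0.67  0.165 0.021]
[0.7858174  1.03728993 0.17573671]
0.6 [0.001 0.02  0.021 0.021]
0.605 [0.021 0.028 0.05  0.05 ]
0.61 [0.022 0.023 0.048 0.057]
0.67 [0.003 0.012 0.015 0.016]
0.675 [-0.     0.05   0.055  0.056]
0.68 [0.019 0.024 0.027 0.028]
```

Call:
arm_command:
  rows:
    - [60,[0,0,-0.01],[0,0,0]]
    - [60,[0,0,-0.017],[0,0,0]]
    - [0,[0,0,-0.017],[0,0,0]]
    - [0,[0,0,-0.017],[0,0,0]]
    - [0,[0,0,-0.017],[0,0,0]]
    - [0,[0,0,-0.017],[0,0,0]]
    - [0,[0,0,-0.017],[0,0,0]]
    - [0,[0,0,-0.017],[0,0,0]]
    - [0,[0,0,-0.017],[0,0,0]]

```text
time: 5.6
tool_pos: [0.6397, 0.1688, -0.0268]
tool_rot: [0.0, 0.761, 0.649, 0.0]
contact_force: [-0.2, 0.6, 1.9]
gripper_width: 0.288
grasp_force: 60.7
```

Call:
arm_command:
  rows:
    - [0,[0,0,0.05],[0,0,0]]
    - [0,[0,0,0.15],[0,0,0]]
    - [0,[0,0,0.25],[0,0,0]]
    - [0,[0,0,0.3],[0,0,0]]
    - [0,[0,0,0.3],[0,0,0]]
    - [0,[0,0,0.3],[0,0,0]]

```text
time: 6.1
tool_pos: [0.6397, 0.1688, 0.0636]
tool_rot: [0.001, 0.761, 0.649, 0.001]
contact_force: [0.5, 0.4, -1.3]
gripper_width: 0.289
grasp_force: 60.3
```

```bash
python3 - <<'E'
from h import *
st=monitor.state();print(st['tool_pos'],st['contact_force'],st['gripper_width'],st['grasp_force'])
for n in('side','top'):
    f=grab(n,n[0]+'3');P=pts(f)
    hsv=cv2.cvtColor(f['color'],cv2.COLOR_RGB2HSV)
    m=(hsv[...,1]>70)&(hsv[...,0]<30)&(hsv[...,2]>70)&(abs(P[...,0]-.64)<.06)&(P[...,1]>.08)&(P[...,1]<.3)&(P[...,2]>.06)&(P[...,2]<.16)
    Q=P[m]; print(n,len(Q))
    for y in np.arange(.12,.28,.02):
        q=Q[abs(Q[:,1]-y)<.01]
        if len(q)>3: print(round(y,2),len(q),q.min(0).round(3),q.max(0).round(3),np.median(q,0).round(3))
f=dict(np.load('s3.npz'));cv2.imwrite('pics/s3.png',cv2.resize(f['color'][100:300,130:350,::-1],(660,600),interpolation=cv2.INTER_CUBIC))
E
```

```text
[0.63971637 0.16875055 0.06357695] [ 0.48987814  0.40184297 -1.25707718] 0.28882554344204514 60.336281061172485
side 476
0.14 4 [0.641 0.135 0.115] [0.645 0.149 0.121] [0.643 0.141 0.116]
0.16 33 [0.634 0.151 0.118] [0.651 0.17  0.123] [0.642 0.163 0.12 ]
0.18 57 [0.629 0.171 0.097] [0.655 0.19  0.123] [0.641 0.182 0.12 ]
0.2 83 [0.63  0.19  0.098] [0.658 0.21  0.123] [0.638 0.201 0.119]
0.22 84 [0.634 0.211 0.098] [0.66  0.23  0.123] [0.644 0.221 0.119]
0.24 89 [0.636 0.23  0.097] [0.663 0.25  0.123] [0.644 0.24  0.12 ]
0.26 126 [0.64  0.25  0.095] [0.666 0.266 0.122] [0.652 0.26  0.114]
top 141
0.14 31 [0.631 0.132 0.099] [0.645 0.148 0.116] [0.636 0.14  0.112]
0.16 9 [0.63  0.15  0.111] [0.636 0.158 0.117] [0.633 0.153 0.114]
0.2 16 [0.63  0.197 0.095] [0.638 0.21  0.118] [0.633 0.205 0.113]
0.22 73 [0.633 0.21  0.096] [0.661 0.23  0.12 ] [0.643 0.221 0.115]
0.24 11 [0.636 0.231 0.102] [0.659 0.233 0.117] [0.646 0.231 0.115]
```

View pics/s3.png

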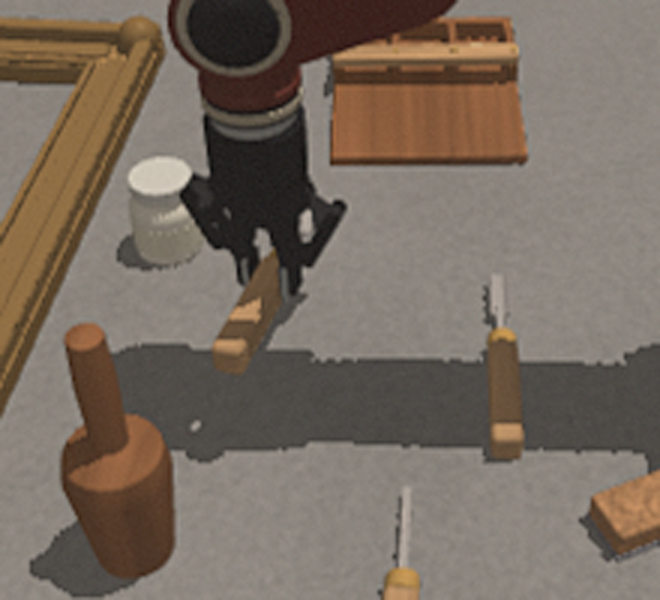

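Call:
arm_command:
  rows:
    - [0,[-0.07,-0.99,0],[0,0,0.19]]
    - [0,[-0.07,-0.99,0],[0,0,0.19]]
    - [0,[-0.07,-0.99,0],[0,0,0.19]]
    - [0,[-0.07,-0.99,0],[0,0,0.19]]
    - [0,[-0.07,-0.99,0],[0,0,0.19]]
    - [0,[-0.07,-0.99,0],[0,0,0.19]]
    - [0,[-0.07,-0.99,0],[0,0,0.19]]
    - [0,[-0.07,-0.99,0],[0,0,0.19]]
    - [0,[-0.07,-0.99,0],[0,0,0.19]]
    - [0,[-0.07,-0.99,0],[0,0,0.19]]

```text
time: 7.03
tool_pos: [0.6168, -0.1279, 0.0604]
tool_rot: [-0.002, 0.657, 0.754, -0.0]
contact_force: [0.9, 0.6, -1.5]
gripper_width: 0.289
grasp_force: 60.3
```

Call:
arm_command:
  rows:
    - [0,[-0.023,-0.063,-0.1],[0,0,0]]
    - [0,[-0.023,-0.063,-0.18],[0,0,0]]
    - [0,[-0.023,-0.063,-0.23],[0,0,0]]
    - [0,[-0.023,-0.063,-0.25],[0,0,0]]
    - [0,[-0.023,-0.063,-0.25],[0,0,0]]
    - [0,[-0.023,-0.063,-0.25],[0,0,0]]

```text
time: 7.53
tool_pos: [0.6116, -0.1456, -0.0126]
tool_rot: [-0.0, 0.656, 0.755, 0.0]
contact_force: [0.1, 0.3, -0.9]
gripper_width: 0.289
grasp_force: 60.3
```

```bash
cat > chk.py <<'E'
from h import *
import sys
R=np.array([.5624,-.2697]);a=.1405;ey=np.array([np.cos(a),np.sin(a)]);ex=np.array([np.sin(a),-np.cos(a)])
st=monitor.state();q=st['tool_rot']
d=st['tool_pos'][:2]-R
print('tcp rack',(d@ex).round(4),(d@ey).round(4),'z',st['tool_pos'][2].round(4),'closing-yaw',round((2*np.arctan2(q[2],q[1])-np.pi/2),3),'F',st['contact_force'].round(1),'w',round(st['gripper_width'],3))
for n in('side','top'):
    f=grab(n,'c_'+n);P=pts(f); xy=P[...,:2]-R
    xr=xy@ex*1000; yr=xy@ey*1000; hsv=cv2.cvtColor(f['color'],cv2.COLOR_RGB2HSV)
    for k,y0 in((1,66),(2,0),(3,-66)):
        m=(abs(yr-y0)<27)&(xr>-290)&(xr<16)&(P[...,2]>.02)&(P[...,2]<.065)&(hsv[...,1]>60)&(hsv[...,0]<30)&(hsv[...,2]>60)
        if m.sum()<30: continue
        X=np.c_[xr[m],yr[m],P[m][:,2]*1000]
        out=[]
        for c in range(-270,15,30):
            s=X[abs(X[:,0]-c)<10]
            if len(s)>8: out.append((c,*np.percentile(s[:,1],[3,97]).round(),np.percentile(s[:,2],[80]).round()))
        print(n,'pocket',k,'xmin/max',np.percentile(X[:,0],[1,99]).round(),[tuple(map(int,map(float,map(lambda t:np.ravel(t)[0],o)))) for o in out])
E
python3 chk.py
```

```text
tcp rack -0.116 0.0661 z -0.0126 closing-yaw 0.141 F [ 0.1  0.3 -0.9] w 0.289
side pocket 1 xmin/max [-212.  -81.] [(-210, 54, 78, 42), (-180, 54, 78, 45), (-150, 54, 79, 46), (-120, 42, 79, 47), (-90, 58, 75, 44)]
top pocket 1 xmin/max [-213.  -36.] [(-210, 55, 78, 43), (-180, 55, 79, 43), (-150, 55, 79, 43)]
```

Call:
arm_command:
  rows:
    - [0,[0,0,-0.008],[0,0,0]]
    - [0,[0.008,-0.056,-0.008],[0,0,0]]
    - [0,[0.016,-0.112,-0.008],[0,0,0]]
    - [0,[0.024,-0.168,-0.008],[0,0,0]]
    - [0,[0.032,-0.224,-0.008],[0,0,0]]
    - [0,[0.04,-0.281,-0.008],[0,0,0]]
    - [0,[0.04,-0.281,-0.008],[0,0,0]]
    - [0,[0.04,-0.281,-0.008],[0,0,0]]

```text
time: 8.3
tool_pos: [0.6234, -0.2335, -0.0148]
tool_rot: [0.0, 0.657, 0.754, 0.0]
contact_force: [-0.0, -4.3, 6.1]
gripper_width: 0.292
grasp_force: 61.4
```

```bash
python3 chk.py
```

```text
tcp rack -0.0273 0.0654 z -0.0148 closing-yaw 0.137 F [-0.  -4.3  6.1] w 0.292
side pocket 1 xmin/max [-124.   13.] [(-120, 54, 76, 42), (-90, 54, 77, 43), (-60, 54, 77, 44), (-30, 41, 78, 44), (0, 55, 74, 41)]
top pocket 1 xmin/max [-126.  -37.] [(-120, 54, 78, 40), (-90, 54, 78, 40), (-60, 54, 78, 40), (-30, 68, 92, 38)]
```

Call:
arm_command:
  rows:
    - [0,[0.001,-0.007,0.003],[0,0,0]]
    - [0,[0.002,-0.014,0.003],[0,0,0]]
    - [0,[0.003,-0.02,0.003],[0,0,0]]
    - [0,[0.003,-0.02,0.003],[0,0,0]]

```text
time: 8.73
tool_pos: [0.6242, -0.2374, -0.0139]
tool_rot: [-0.0, 0.656, 0.755, -0.0]
contact_force: [-0.6, 0.8, -1.8]
gripper_width: 0.292
grasp_force: 60.5
```

Call:
arm_command:
  rows:
    - [0,[0.0005,-0.0035,0],[0,0,0]]
    - [0,[0.001,-0.007,0],[0,0,0]]
    - [0,[0.001,-0.007,0],[0,0,0]]

```text
time: 8.98
tool_pos: [0.6245, -0.2397, -0.0139]
tool_rot: [0.0, 0.656, 0.755, -0.0]
contact_force: [-0.3, -0.8, -1.6]
gripper_width: 0.289
grasp_force: 60.5
```

```bash
python3 chk.py
```

```text
tcp rack -0.021 0.0657 z -0.0139 closing-yaw 0.139 F [-0.3 -0.8 -1.6] w 0.289
side pocket 1 xmin/max [-118.   14.] [(-120, 54, 76, 42), (-90, 54, 77, 44), (-60, 54, 77, 44), (-30, 41, 77, 45), (0, 56, 76, 42)]
top pocket 1 xmin/max [-119.  -29.] [(-120, 54, 77, 40), (-90, 54, 79, 41), (-60, 54, 79, 41), (-30, 55, 90, 41)]
```

Call:
arm_command:
  rows:
    - [0,[0.0005,-0.0035,0],[0,0,0]]
    - [0,[0.001,-0.007,0],[0,0,0]]
    - [0,[0.001,-0.007,0],[0,0,0]]

```text
time: 9.33
tool_pos: [0.6248, -0.242, -0.0139]
tool_rot: [0.0, 0.656, 0.754, -0.0]
contact_force: [-0.3, -0.5, -0.8]
gripper_width: 0.294
grasp_force: 60.5
```

Call:
arm_command:
  rows:
    - [0,[0.0005,-0.0035,0],[0,0,0]]
    - [0,[0.0005,-0.0035,0],[0,0,0]]

```text
time: 9.5
tool_pos: [0.625, -0.243, -0.0139]
tool_rot: [0.0, 0.656, 0.754, -0.0]
contact_force: [0.2, -0.2, -0.4]
gripper_width: 0.293
grasp_force: 60.5
```

Call:
arm_command:
  rows:
    - [0,[0.0005,-0.0035,0],[0,0,0]]
    - [0,[0.0005,-0.0035,0],[0,0,0]]

```text
time: 9.67
tool_pos: [0.6251, -0.2437, -0.014]
tool_rot: [-0.0, 0.656, 0.754, 0.0]
contact_force: [-0.4, 0.8, -1.5]
gripper_width: 0.291
grasp_force: 60.4
```

```bash
python3 chk.py
```

```text
tcp rack -0.0169 0.0657 z -0.014 closing-yaw 0.139 F [-0.4  0.8 -1.5] w 0.291
side pocket 1 xmin/max [-115.   14.] [(-120, 54, 77, 40), (-90, 54, 77, 44), (-60, 54, 77, 44), (-30, 42, 77, 44), (0, 55, 78, 43)]
top pocket 1 xmin/max [-115.  -25.] [(-120, 54, 77, 40), (-90, 54, 78, 41), (-60, 54, 78, 41), (-30, 55, 90, 41)]
```

Call:
arm_command:
  rows:
    - [0,[0.0005,-0.0035,0],[0,0,0]]
    - [0,[0.0005,-0.0035,0],[0,0,0]]

```text
time: 9.93
tool_pos: [0.625, -0.2437, -0.014]
tool_rot: [-0.001, 0.656, 0.754, 0.001]
contact_force: [-0.7, 5.7, 2.0]
gripper_width: 0.291
grasp_force: 60.6
```

Call:
arm_command:
  rows:
    - [0,[0.0005,-0.0035,0],[0,0,0]]
    - [0,[0.0005,-0.0035,0],[0,0,0]]

```text
time: 10.1
tool_pos: [0.625, -0.2437, -0.014]
tool_rot: [-0.002, 0.656, 0.755, 0.001]
contact_force: [-1.6, 8.0, 2.2]
gripper_width: 0.295
grasp_force: 60.8
```

Contact with the bar at 8 N. I'll lower the last millimetre, release and lift.

Call:
arm_command:
  rows:
    - [0,[0,0,-0.003],[0,0,0]]
    - [0,[0,0,-0.003],[0,0,0]]
    - [30,[0,0,-0.003],[0,0,0]]
    - [40,[0,0,-0.003],[0,0,0]]
    - [50,[0,0,-0.003],[0,0,0]]
    - [50,[0,0,-0.003],[0,0,0]]
    - [50,[0,0,-0.003],[0,0,0]]
    - [50,[0,0,0.06],[0,0,0]]
    - [50,[0,0,0.15],[0,0,0]]
    - [50,[0,0,0.3],[0,0,0]]
    - [50,[0,0,0.4],[0,0,0]]
    - [50,[0,0,0.4],[0,0,0]]

```text
time: 11.1
tool_pos: [0.6305, -0.2488, 0.1165]
tool_rot: [0.008, 0.656, 0.754, 0.002]
contact_force: [1.9, -1.8, 2.0]
gripper_width: 0.586
grasp_force: 0.0
```

```bash
python3 chk.py; python3 - <<'E'
from h import *
d=dict(np.load('c_top.npz')); P=pts(d)
for n,b in dict(gouge=(200,225,290,250),narrow=(108,208,200,230)).items():
    w=tool(d,b,P); v,u=np.nonzero(w)
    Q=np.array([plane(d,a,c,.024)[:2] for a,c in zip(u,v)])
    r=cv2.minAreaRect((Q*1000).astype(np.float32)); print(n,r)
E
```

```text
tcp rack -0.0111 0.0703 z 0.1165 closing-yaw 0.139 F [ 1.9 -1.8  2. ] w 0.586
side pocket 1 xmin/max [-113.   15.] [(-120, 55, 77, 39), (-90, 54, 77, 43), (-60, 54, 77, 43), (-30, 55, 77, 43), (0, 56, 78, 43)]
top pocket 1 xmin/max [-115.   16.] [(-120, 55, 79, 37), (-90, 54, 78, 40), (-60, 54, 79, 40), (-30, 54, 78, 40), (0, 55, 78, 39)]
gouge ((444.923583984375, 180.5922393798828), (26.57602882385254, 130.16419982910156), 5.842073440551758)
narrow ((500.74005126953125, 438.9567565917969), (27.587318420410156, 129.94305419921875), 4.647650718688965)
```

The wide chisel is seated: shoulder at x=15, y=66, straight and flat. Next is the gouge: grasp at (448,148), closing line at 0.10 rad.

Call:
arm_command:
  rows:
    - [60,[0,0,0.1],[0,0,0]]
    - [60,[-0.3,0.66,0.1],[0,0,-0.025]]
    - [60,[-0.3,0.66,0.1],[0,0,-0.025]]
    - [60,[-0.3,0.66,0.1],[0,0,-0.025]]
    - [60,[-0.3,0.66,0.1],[0,0,-0.025]]
    - [60,[-0.3,0.66,0.1],[0,0,-0.025]]
    - [60,[-0.3,0.66,0.1],[0,0,-0.025]]
    - [60,[-0.3,0.66,0.1],[0,0,-0.025]]
    - [60,[-0.3,0.66,0.1],[0,0,-0.025]]

```text
time: 11.95
tool_pos: [0.535, -0.048, 0.135]
tool_rot: [-0.0, 0.671, 0.742, -0.001]
contact_force: [-0.2, 1.0, -0.4]
gripper_width: 0.701
grasp_force: 0.0
```

Call:
arm_command:
  rows:
    - [60,[-0.295,0.65,0],[0,0,0]]
    - [60,[-0.295,0.65,0],[0,0,0]]
    - [60,[-0.295,0.65,0],[0,0,0]]
    - [60,[-0.295,0.65,0],[0,0,0]]
    - [60,[-0.295,0.65,0],[0,0,0]]
    - [60,[-0.295,0.65,0],[0,0,0]]
    - [60,[-0.295,0.65,0],[0,0,0]]
    - [60,[-0.295,0.65,0],[0,0,0]]
    - [60,[-0.295,0.65,0],[0,0,0]]

```text
time: 12.7
tool_pos: [0.4481, 0.1455, 0.1361]
tool_rot: [0.0, 0.672, 0.741, -0.0]
contact_force: [0.0, -0.3, 0.6]
gripper_width: 0.702
grasp_force: 0.0
```

Call:
arm_command:
  rows:
    - [60,[0,0.007,-0.14],[0,0,0]]
    - [60,[0,0.007,-0.27],[0,0,0]]
    - [60,[0,0.007,-0.37],[0,0,0]]
    - [60,[0,0.007,-0.45],[0,0,0]]
    - [60,[0,0.007,-0.51],[0,0,0]]
    - [60,[0,0.007,-0.545],[0,0,0]]
    - [60,[0,0.007,-0.545],[0,0,0]]
    - [0,[0,0.007,-0.545],[0,0,0]]
    - [0,[0,0.007,-0.545],[0,0,0]]
    - [0,[0,0.007,-0.545],[0,0,0]]
    - [0,[0,0.007,-0.545],[0,0,0]]
    - [0,[0,0.007,-0.545],[0,0,0]]

```text
time: 13.7
tool_pos: [0.449, 0.1493, -0.0254]
tool_rot: [0.001, 0.671, 0.742, 0.002]
contact_force: [0.8, -1.0, 5.4]
gripper_width: 0.292
grasp_force: 60.7
```

Call:
arm_command:
  rows:
    - [0,[0,0,0],[0,0,0]]
    - [0,[0,0,0],[0,0,0]]

```text
time: 13.87
tool_pos: [0.4489, 0.1494, -0.0254]
tool_rot: [0.001, 0.671, 0.742, 0.001]
contact_force: [1.0, -1.8, 6.4]
gripper_width: 0.291
grasp_force: 60.8
```

Call:
arm_command:
  rows:
    - [0,[0,0,0.08],[0,0,0]]
    - [0,[0,0,0.18],[0,0,0]]
    - [0,[0,0,0.28],[0,0,0]]
    - [0,[0.3,-0.95,0.28],[0,0,0.026]]
    - [0,[0.3,-0.95,0.28],[0,0,0.026]]
    - [0,[0.3,-0.95,0.28],[0,0,0.026]]
    - [0,[0.3,-0.95,0.28],[0,0,0.026]]
    - [0,[0.3,-0.95,0.28],[0,0,0.026]]
    - [0,[0.3,-0.95,0.28],[0,0,0.026]]
    - [0,[0.3,-0.95,0.28],[0,0,0.026]]
    - [0,[0.3,-0.95,0.28],[0,0,0.026]]
    - [0,[0.3,-0.95,0.28],[0,0,0.026]]

```text
time: 14.87
tool_pos: [0.5373, -0.1381, 0.0567]
tool_rot: [0.0, 0.657, 0.754, 0.0]
contact_force: [-0.3, -0.9, -1.1]
gripper_width: 0.288
grasp_force: 59.9
```

Call:
arm_command:
  rows:
    - [0,[0.025,-0.075,0],[0,0,0]]
    - [0,[0.025,-0.075,0],[0,0,0]]
    - [0,[0.025,-0.075,0],[0,0,0]]

```text
time: 15.12
tool_pos: [0.544, -0.1572, 0.0563]
tool_rot: [-0.001, 0.656, 0.755, 0.0]
contact_force: [-0.5, 0.0, -1.9]
gripper_width: 0.293
grasp_force: 59.9
```

```bash
python3 chk.py
```

```text
tcp rack -0.114 -0.0025 z 0.0563 closing-yaw 0.141 F [-0.5  0.  -1.9] w 0.293
side pocket 1 xmin/max [-115.   16.] [(-120, 58, 77, 37), (-90, 54, 77, 43), (-60, 54, 77, 43), (-30, 55, 78, 43), (0, 55, 78, 42)]
top pocket 1 xmin/max [-116.  -94.] [(-120, 55, 78, 38), (-90, 68, 79, 39)]
```

Call:
arm_command:
  rows:
    - [0,[0.008,0.001,-0.1],[0,0,0]]
    - [0,[0.008,0.001,-0.17],[0,0,0]]
    - [0,[0.008,0.001,-0.21],[0,0,0]]
    - [0,[0.008,0.001,-0.222],[0,0,0]]
    - [0,[0.008,0.001,-0.222],[0,0,0]]
    - [0,[0.008,0.001,-0.222],[0,0,0]]

```text
time: 15.72
tool_pos: [0.5474, -0.1578, -0.0092]
tool_rot: [0.001, 0.655, 0.755, 0.0]
contact_force: [0.0, -0.6, -0.6]
gripper_width: 0.29
grasp_force: 59.9
```

```bash
python3 chk.py
```

```text
tcp rack -0.1129 0.0008 z -0.0092 closing-yaw 0.141 F [ 0.  -0.6 -0.6] w 0.29
side pocket 1 xmin/max [-115.   12.] [(-120, 57, 76, 39), (-90, 54, 77, 43), (-60, 54, 77, 45), (-30, 61, 78, 43)]
side pocket 2 xmin/max [-211.  -80.] [(-210, -8, 13, 44), (-180, -9, 12, 47), (-150, -10, 14, 47), (-120, -24, 14, 48), (-90, -9, 10, 45)]
top pocket 1 xmin/max [-116.   16.] [(-120, 58, 77, 38)]
top pocket 2 xmin/max [-211. -126.] [(-210, -9, 13, 45), (-180, -10, 15, 45), (-150, -10, 15, 45)]
```

Call:
arm_command:
  rows:
    - [0,[-0.003,0,-0.008],[0,0,0]]
    - [0,[0.005,-0.056,-0.008],[0,0,0]]
    - [0,[0.013,-0.112,-0.008],[0,0,0]]
    - [0,[0.021,-0.168,-0.008],[0,0,0]]
    - [0,[0.029,-0.224,-0.008],[0,0,0]]
    - [0,[0.037,-0.281,-0.008],[0,0,0]]
    - [0,[0.037,-0.281,-0.008],[0,0,0]]
    - [0,[0.037,-0.281,-0.008],[0,0,0]]

```text
time: 16.48
tool_pos: [0.5581, -0.244, -0.0123]
tool_rot: [0.0, 0.657, 0.754, 0.0]
contact_force: [0.1, 0.5, -1.1]
gripper_width: 0.288
grasp_force: 59.9
```

```bash
python3 chk.py
```

```text
tcp rack -0.026 -0.0007 z -0.0123 closing-yaw 0.138 F [ 0.1  0.5 -1.1] w 0.288
side pocket 1 xmin/max [-113.   15.] [(-120, 55, 77, 36), (-90, 54, 77, 43), (-60, 54, 77, 43), (-30, 55, 78, 43), (0, 55, 78, 42)]
side pocket 2 xmin/max [-125.   14.] [(-120, -11, 11, 42), (-90, -12, 13, 45), (-60, -10, 13, 44), (-30, -14, 12, 44), (0, -12, 10, 41)]
top pocket 1 xmin/max [-115.  -17.] [(-120, 55, 76, 38), (-90, 54, 78, 40), (-60, 54, 79, 40), (-30, 55, 79, 41)]
top pocket 2 xmin/max [-126.  -31.] [(-120, -11, 12, 41), (-90, -12, 13, 41), (-60, -12, 13, 41), (-30, -10, 26, 43)]
```

Good: 10–11 mm to go. I'll advance 8 mm, then 1 mm steps to contact.

Call:
arm_command:
  rows:
    - [0,[0.001,-0.009,0],[0,0,0]]
    - [0,[0.0025,-0.018,0],[0,0,0]]
    - [0,[0.004,-0.027,0],[0,0,0]]
    - [0,[0.004,-0.027,0],[0,0,0]]
    - [0,[0.004,-0.027,0],[0,0,0]]

```text
time: 17.0
tool_pos: [0.5592, -0.2504, -0.0123]
tool_rot: [0.0, 0.656, 0.755, 0.0]
contact_force: [-0.5, -0.8, -0.9]
gripper_width: 0.292
grasp_force: 59.9
```

Call:
arm_command:
  rows:
    - [0,[0.0005,-0.0035,0],[0,0,0]]
    - [0,[0.0005,-0.0035,0],[0,0,0]]

```text
time: 17.17
tool_pos: [0.5593, -0.2515, -0.0123]
tool_rot: [0.0, 0.656, 0.755, -0.0]
contact_force: [0.1, 0.5, -1.0]
gripper_width: 0.293
grasp_force: 59.9
```

Call:
arm_command:
  rows:
    - [0,[0.0005,-0.0035,0],[0,0,0]]
    - [0,[0.0005,-0.0035,0],[0,0,0]]

```text
time: 17.33
tool_pos: [0.5594, -0.2526, -0.0124]
tool_rot: [0.0, 0.656, 0.755, -0.0]
contact_force: [0.3, -0.3, -1.3]
gripper_width: 0.294
grasp_force: 59.9
```

Call:
arm_command:
  rows:
    - [0,[0.0005,-0.0035,0],[0,0,0]]
    - [0,[0.0005,-0.0035,0],[0,0,0]]

```text
time: 17.5
tool_pos: [0.5596, -0.2537, -0.0124]
tool_rot: [0.0, 0.656, 0.755, -0.0]
contact_force: [-0.1, -0.0, -1.2]
gripper_width: 0.292
grasp_force: 59.9
```

Call:
arm_command:
  rows:
    - [0,[0.0005,-0.0035,0],[0,0,0]]
    - [0,[0.0005,-0.0035,0],[0,0,0]]

```text
time: 17.67
tool_pos: [0.5596, -0.2538, -0.0124]
tool_rot: [-0.001, 0.656, 0.755, 0.0]
contact_force: [-0.9, 3.3, 0.6]
gripper_width: 0.292
grasp_force: 60.1
```

```bash
python3 chk.py
```

```text
tcp rack -0.0161 -0.0006 z -0.0124 closing-yaw 0.14 F [-0.9  3.3  0.6] w 0.292
side pocket 1 xmin/max [-114.   15.] [(-120, 58, 77, 39), (-90, 54, 76, 43), (-60, 54, 77, 43), (-30, 55, 77, 43), (0, 55, 78, 41)]
side pocket 2 xmin/max [-115.   16.] [(-120, -8, 11, 42), (-90, -12, 13, 44), (-60, -10, 13, 44), (-30, -14, 12, 44), (0, -10, 11, 44)]
top pocket 1 xmin/max [-115.   16.] [(-120, 55, 78, 40), (-90, 54, 79, 41), (-60, 55, 79, 40), (-30, 54, 78, 40)]
top pocket 2 xmin/max [-115.  -18.] [(-120, -11, 12, 37), (-90, -12, 13, 41), (-60, -12, 13, 41), (-30, -12, 20, 42)]
```

Call:
arm_command:
  rows:
    - [0,[0,-0.001,-0.003],[0,0,0]]
    - [0,[0,-0.001,-0.003],[0,0,0]]
    - [30,[0,-0.001,-0.003],[0,0,0]]
    - [38,[0,-0.001,-0.003],[0,0,0]]
    - [46,[0,-0.001,-0.003],[0,0,0]]
    - [46,[0,-0.001,-0.003],[0,0,0]]
    - [46,[0,-0.001,-0.003],[0,0,0]]
    - [46,[0,-0.001,0.06],[0,0,0]]
    - [46,[0,-0.001,0.15],[0,0,0]]
    - [46,[0,-0.001,0.3],[0,0,0]]
    - [46,[0,-0.001,0.45],[0,0,0]]
    - [46,[0,-0.001,0.5],[0,0,0]]

```text
time: 18.77
tool_pos: [0.5619, -0.2565, 0.1438]
tool_rot: [0.004, 0.656, 0.755, 0.001]
contact_force: [1.0, -1.2, 1.1]
gripper_width: 0.541
grasp_force: 0.0
```

```bash
python3 chk.py
```

```text
tcp rack -0.0132 0.0013 z 0.1438 closing-yaw 0.14 F [ 1.  -1.2  1.1] w 0.541
side pocket 1 xmin/max [-114.   15.] [(-120, 55, 77, 36), (-90, 54, 77, 43), (-60, 54, 77, 43), (-30, 55, 77, 44), (0, 56, 78, 44)]
side pocket 2 xmin/max [-113.   15.] [(-120, -8, 11, 39), (-90, -12, 13, 42), (-60, -10, 13, 43), (-30, -11, 12, 44), (0, -12, 10, 42)]
top pocket 1 xmin/max [-115.   16.] [(-120, 56, 78, 39), (-90, 54, 79, 40), (-60, 54, 79, 40), (-30, 54, 78, 40), (0, 55, 78, 39)]
top pocket 2 xmin/max [-115.   16.] [(-120, -10, 12, 38), (-90, -11, 13, 40), (-60, -12, 13, 41), (-30, -12, 13, 40), (0, -12, 11, 39)]
```

Call:
arm_command:
  rows:
    - [60,[-0.065,0.735,0],[0,0,-0.0375]]
    - [60,[-0.065,0.735,0],[0,0,-0.0375]]
    - [60,[-0.065,0.735,0],[0,0,-0.0375]]
    - [60,[-0.065,0.735,0],[0,0,-0.0375]]
    - [60,[-0.065,0.735,0],[0,0,-0.0375]]
    - [60,[-0.065,0.735,0],[0,0,-0.0375]]
    - [60,[-0.065,0.735,0],[0,0,-0.0375]]
    - [60,[-0.065,0.735,0],[0,0,-0.0375]]

```text
time: 19.53
tool_pos: [0.5399, -0.0343, 0.1368]
tool_rot: [-0.0, 0.677, 0.736, -0.001]
contact_force: [0.0, -0.2, -0.9]
gripper_width: 0.701
grasp_force: 0.0
```

Call:
arm_command:
  rows:
    - [60,[-0.065,0.735,0],[0,0,0]]
    - [60,[-0.065,0.735,0],[0,0,0]]
    - [60,[-0.065,0.735,0],[0,0,0]]
    - [60,[-0.065,0.735,0],[0,0,0]]
    - [60,[-0.065,0.735,0],[0,0,0]]
    - [60,[-0.065,0.735,0],[0,0,0]]
    - [60,[-0.065,0.735,0],[0,0,0]]
    - [60,[-0.065,0.735,0],[0,0,0]]

```text
time: 20.2
tool_pos: [0.5212, 0.1849, 0.1372]
tool_rot: [0.0, 0.678, 0.735, -0.001]
contact_force: [0.0, -0.2, -0.3]
gripper_width: 0.701
grasp_force: 0.0
```

Call:
arm_command:
  rows:
    - [60,[-0.06,0.735,0],[0,0,0]]
    - [60,[-0.06,0.735,0],[0,0,0]]
    - [60,[-0.06,0.735,0],[0,0,0]]
    - [60,[-0.06,0.735,0],[0,0,0]]
    - [60,[-0.06,0.735,0],[0,0,0]]
    - [60,[-0.06,0.735,0],[0,0,0]]
    - [60,[-0.06,0.735,0],[0,0,0]]
    - [60,[-0.06,0.735,0],[0,0,0]]
    - [60,[-0.06,0.735,0],[0,0,0]]

```text
time: 20.95
tool_pos: [0.5038, 0.4041, 0.1372]
tool_rot: [0.0, 0.679, 0.735, -0.001]
contact_force: [0.3, 0.5, 1.3]
gripper_width: 0.703
grasp_force: 0.0
```

Call:
arm_command:
  rows:
    - [60,[0,0.005,-0.14],[0,0,0]]
    - [60,[0,0.005,-0.27],[0,0,0]]
    - [60,[0,0.005,-0.37],[0,0,0]]
    - [60,[0,0.005,-0.45],[0,0,0]]
    - [60,[0,0.005,-0.51],[0,0,0]]
    - [60,[0,0.005,-0.545],[0,0,0]]
    - [60,[0,0.005,-0.545],[0,0,0]]
    - [0,[0,0.005,-0.545],[0,0,0]]
    - [0,[0,0.005,-0.545],[0,0,0]]
    - [0,[0,0.005,-0.545],[0,0,0]]
    - [0,[0,0.005,-0.545],[0,0,0]]
    - [0,[0,0.005,-0.545],[0,0,0]]

```text
time: 21.95
tool_pos: [0.5045, 0.409, -0.0233]
tool_rot: [0.001, 0.678, 0.735, 0.002]
contact_force: [0.3, -0.8, 6.6]
gripper_width: 0.292
grasp_force: 61.6
```

Call:
arm_command:
  rows:
    - [0,[0,0,0],[0,0,0]]
    - [0,[0,0,0],[0,0,0]]

```text
time: 22.12
tool_pos: [0.5045, 0.409, -0.0233]
tool_rot: [0.001, 0.678, 0.735, 0.002]
contact_force: [0.9, -1.2, 5.9]
gripper_width: 0.287
grasp_force: 61.6
```

Call:
arm_command:
  rows:
    - [0,[0,0,0.08],[0,0,0]]
    - [0,[0,0,0.18],[0,0,0]]
    - [0,[0,0,0.28],[0,0,0]]
    - [0,[-0.025,-0.9,0.28],[0,0,0.039]]
    - [0,[-0.025,-0.9,0.28],[0,0,0.039]]
    - [0,[-0.025,-0.9,0.28],[0,0,0.039]]
    - [0,[-0.025,-0.9,0.28],[0,0,0.039]]
    - [0,[-0.025,-0.9,0.28],[0,0,0.039]]
    - [0,[-0.025,-0.9,0.28],[0,0,0.039]]
    - [0,[-0.025,-0.9,0.28],[0,0,0.039]]
    - [0,[-0.025,-0.9,0.28],[0,0,0.039]]

```text
time: 23.03
tool_pos: [0.4949, 0.1346, 0.0582]
tool_rot: [0.0, 0.656, 0.754, -0.0]
contact_force: [0.2, 0.1, -0.1]
gripper_width: 0.288
grasp_force: 60.8
```

Call:
arm_command:
  rows:
    - [0,[-0.05,-0.98,0],[0,0,0]]
    - [0,[-0.05,-0.98,0],[0,0,0]]
    - [0,[-0.05,-0.98,0],[0,0,0]]
    - [0,[-0.05,-0.98,0],[0,0,0]]
    - [0,[-0.05,-0.98,0],[0,0,0]]
    - [0,[-0.05,-0.98,0],[0,0,0]]
    - [0,[-0.05,-0.98,0],[0,0,0]]
    - [0,[-0.05,-0.98,0],[0,0,0]]
    - [0,[-0.05,-0.98,0],[0,0,0]]
    - [0,[-0.05,-0.98,0],[0,0,0]]
    - [0,[-0.05,-0.98,0],[0,0,0]]

```text
time: 23.95
tool_pos: [0.4803, -0.1543, 0.0579]
tool_rot: [-0.0, 0.654, 0.756, 0.0]
contact_force: [0.3, 0.1, -0.4]
gripper_width: 0.291
grasp_force: 60.8
```

```bash
python3 chk.py|head -1; python3 -c "
from plant import monitor;print(monitor.state()['tool_pos'])"
```

```text
tcp rack -0.1257 -0.0651 z 0.0579 closing-yaw 0.145 F [ 0.3  0.1 -0.4] w 0.291
[ 0.48033121 -0.1542559   0.05788542]
```

Call:
arm_command:
  rows:
    - [0,[0.002,-0.035,-0.1],[0,0,-0.003]]
    - [0,[0.002,-0.035,-0.17],[0,0,-0.003]]
    - [0,[0.002,-0.035,-0.21],[0,0,-0.003]]
    - [0,[0.002,-0.035,-0.22],[0,0,-0.003]]
    - [0,[0.002,-0.035,-0.22],[0,0,-0.003]]
    - [0,[0.002,-0.035,-0.22],[0,0,-0.003]]

```text
time: 24.55
tool_pos: [0.4815, -0.1662, -0.0071]
tool_rot: [0.001, 0.656, 0.755, 0.0]
contact_force: [0.7, -0.7, -0.1]
gripper_width: 0.292
grasp_force: 60.8
```

```bash
python3 chk.py
```

```text
tcp rack -0.1138 -0.0656 z -0.0071 closing-yaw 0.139 F [ 0.7 -0.7 -0.1] w 0.292
side pocket 1 xmin/max [-115.   14.] [(-120, 54, 77, 36), (-90, 54, 77, 43), (-60, 55, 77, 43), (-30, 55, 78, 43), (0, 55, 77, 42)]
side pocket 2 xmin/max [-114.   15.] [(-120, -9, 11, 38), (-90, -12, 13, 43), (-60, -10, 13, 44), (-30, -11, 12, 43), (0, -4, 11, 43)]
side pocket 3 xmin/max [-212.  -82.] [(-210, -76, -53, 44), (-180, -77, -54, 47), (-150, -77, -52, 47), (-120, -91, -51, 48), (-90, -75, -56, 45)]
top pocket 1 xmin/max [-115.   16.] [(-120, 55, 78, 38), (-90, 54, 79, 40), (-60, 54, 79, 40), (-30, 54, 79, 41), (0, 55, 77, 39)]
top pocket 2 xmin/max [-115.   16.] [(-120, -8, 12, 37), (0, 1, 11, 39)]
top pocket 3 xmin/max [-212. -125.] [(-210, -76, -52, 44), (-180, -76, -52, 45), (-150, -76, -52, 46), (-120, -62, -43, 45)]
```

Call:
arm_command:
  rows:
    - [0,[-0.004,0,-0.009],[0,0,0]]
    - [0,[0.004,-0.056,-0.009],[0,0,0]]
    - [0,[0.012,-0.112,-0.009],[0,0,0]]
    - [0,[0.02,-0.168,-0.009],[0,0,0]]
    - [0,[0.028,-0.224,-0.009],[0,0,0]]
    - [0,[0.036,-0.281,-0.009],[0,0,0]]
    - [0,[0.036,-0.281,-0.009],[0,0,0]]
    - [0,[0.036,-0.281,-0.009],[0,0,0]]

```text
time: 25.32
tool_pos: [0.4918, -0.2518, -0.0103]
tool_rot: [0.0, 0.657, 0.754, 0.0]
contact_force: [-0.1, -0.3, -1.1]
gripper_width: 0.29
grasp_force: 60.8
```

```bash
python3 chk.py | grep -E "tcp|3"
```

```text
tcp rack -0.0276 -0.0673 z -0.0103 closing-yaw 0.137 F [-0.1 -0.3 -1.1] w 0.29
side pocket 1 xmin/max [-114.   15.] [(-120, 55, 77, 37), (-90, 54, 77, 44), (-60, 54, 77, 43), (-30, 55, 77, 44), (0, 56, 78, 42)]
side pocket 2 xmin/max [-114.   15.] [(-120, -12, 11, 38), (-90, -12, 13, 43), (-60, -11, 13, 43), (-30, -11, 12, 44), (0, -10, 10, 42)]
side pocket 3 xmin/max [-127.   12.] [(-120, -80, -55, 42), (-90, -78, -54, 44), (-60, -77, -55, 45), (-30, -92, -53, 44), (0, -77, -58, 42)]
top pocket 1 xmin/max [-115.   16.] [(-120, 57, 78, 40), (-90, 54, 79, 40), (-60, 54, 78, 40), (-30, 54, 78, 40), (0, 55, 78, 38)]
top pocket 2 xmin/max [-115.   16.] [(-120, -11, 12, 38), (-90, -12, 13, 40), (-60, -12, 13, 40), (-30, -12, 12, 40), (0, 8, 11, 38)]
top pocket 3 xmin/max [-128.  -29.] [(-120, -78, -55, 40), (-90, -79, -54, 41), (-60, -78, -54, 41), (-30, -77, -43, 42)]
```

About 12.5 mm remain. I'll advance 10.5 mm, then 1 mm steps.

Call:
arm_command:
  rows:
    - [0,[0.001,-0.009,0],[0,0,0]]
    - [0,[0.0025,-0.018,0],[0,0,0]]
    - [0,[0.004,-0.027,0],[0,0,0]]
    - [0,[0.005,-0.034,0],[0,0,0]]
    - [0,[0.005,-0.034,0],[0,0,0]]
    - [0,[0.005,-0.034,0],[0,0,0]]

```text
time: 25.92
tool_pos: [0.4931, -0.261, -0.0106]
tool_rot: [-0.0, 0.657, 0.754, 0.0]
contact_force: [-0.4, -0.2, -0.9]
gripper_width: 0.287
grasp_force: 60.8
```

Call:
arm_command:
  rows:
    - [0,[0.0005,-0.0035,0],[0,0,0]]
    - [0,[0.0005,-0.0035,0],[0,0,0]]

```text
time: 26.08
tool_pos: [0.4933, -0.262, -0.0106]
tool_rot: [0.0, 0.657, 0.754, -0.0]
contact_force: [-0.0, 0.3, -1.1]
gripper_width: 0.289
grasp_force: 60.8
```

Call:
arm_command:
  rows:
    - [0,[0.0005,-0.0035,0],[0,0,0]]
    - [0,[0.0005,-0.0035,0],[0,0,0]]

```text
time: 26.25
tool_pos: [0.4934, -0.2632, -0.0106]
tool_rot: [0.0, 0.657, 0.754, -0.0]
contact_force: [-0.1, -0.0, -0.9]
gripper_width: 0.294
grasp_force: 60.8
```

Call:
arm_command:
  rows:
    - [0,[0.0005,-0.0035,0],[0,0,0]]
    - [0,[0.0005,-0.0035,0],[0,0,0]]

```text
time: 26.42
tool_pos: [0.4935, -0.2638, -0.0107]
tool_rot: [-0.0, 0.657, 0.754, 0.0]
contact_force: [-0.1, 0.8, -0.0]
gripper_width: 0.29
grasp_force: 60.8
```

Call:
arm_command:
  rows:
    - [0,[0.0005,-0.0035,0],[0,0,0]]
    - [0,[0.0005,-0.0035,0],[0,0,0]]

```text
time: 26.58
tool_pos: [0.4935, -0.2638, -0.0107]
tool_rot: [-0.001, 0.657, 0.754, 0.001]
contact_force: [-0.4, 4.9, 1.4]
gripper_width: 0.295
grasp_force: 61.2
```

Call:
arm_command:
  rows:
    - [0,[0,0,-0.003],[0,0,0]]
    - [0,[0,0,-0.003],[0,0,0]]
    - [30,[0,0,-0.003],[0,0,0]]
    - [38,[0,0,-0.003],[0,0,0]]
    - [46,[0,0,-0.003],[0,0,0]]
    - [46,[0,0,-0.003],[0,0,0]]
    - [46,[0,0,-0.003],[0,0,0]]
    - [46,[0,0,0.06],[0,0,0]]
    - [46,[0,0,0.15],[0,0,0]]
    - [46,[0,0,0.3],[0,0,0]]
    - [46,[0,0,0.45],[0,0,0]]
    - [46,[0,0,0.5],[0,0,0]]

```text
time: 27.58
tool_pos: [0.4957, -0.2667, 0.1452]
tool_rot: [0.004, 0.657, 0.754, 0.0]
contact_force: [0.7, -0.2, 0.4]
gripper_width: 0.538
grasp_force: 0.0
```

Call:
arm_command:
  rows:
    - [46,[0,0.3,0.1],[0,0,0]]
    - [46,[0,0.3,0.1],[0,0,0]]
    - [46,[0,0.3,0.1],[0,0,0]]
    - [46,[0,0.3,0.1],[0,0,0]]
    - [46,[0,0.3,0.1],[0,0,0]]
    - [46,[0,0.3,0.1],[0,0,0]]

```text
time: 28.08
tool_pos: [0.4933, -0.1758, 0.1685]
tool_rot: [-0.0, 0.657, 0.754, -0.0]
contact_force: [0.2, 0.5, 1.0]
gripper_width: 0.538
grasp_force: 0.0
```

```bash
python3 chk.py; python3 - <<'E'
from h import *
f=dict(np.load('c_side.npz'));cv2.imwrite('pics/f.png',cv2.resize(f['color'][...,::-1],(800,600)))
E
```

```text
tcp rack -0.1026 -0.0553 z 0.1685 closing-yaw 0.138 F [0.2 0.5 1. ] w 0.538
side pocket 1 xmin/max [-114.   14.] [(-120, 54, 77, 39), (-90, 54, 77, 43), (-60, 54, 77, 44), (-30, 55, 77, 43), (0, 57, 77, 42)]
side pocket 2 xmin/max [-113.   12.] [(-120, -9, 11, 37), (-90, -12, 13, 43), (-60, -10, 13, 43), (-30, -11, 12, 43), (0, -10, 11, 42)]
side pocket 3 xmin/max [-114.   15.] [(-120, -77, -58, 41), (-90, -78, -54, 43), (-60, -78, -55, 43), (-30, -79, -54, 43), (0, -76, -56, 43)]
top pocket 1 xmin/max [-115.   16.] [(-120, 55, 76, 38), (-90, 54, 79, 40), (-60, 54, 79, 40), (-30, 54, 79, 40), (0, 55, 78, 39)]
top pocket 2 xmin/max [-115.  -43.] [(-120, -11, 12, 38), (-90, -11, 13, 41), (-60, -12, 13, 40)]
top pocket 3 xmin/max [-115.  -50.] [(-120, -78, -56, 38), (-90, -78, -54, 41), (-60, -76, -53, 40)]
```

View pics/f.png

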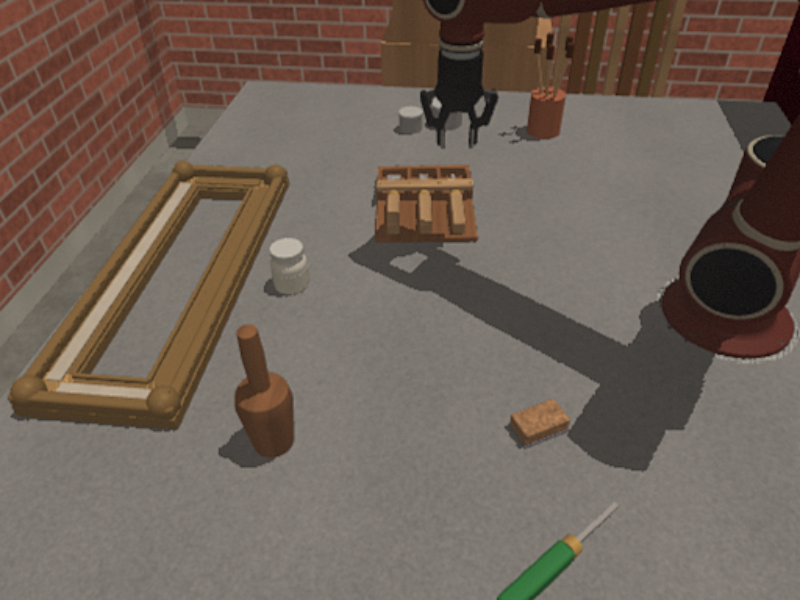

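All three handles lie straight in the rack, at (392,210), (425,210) and (456,210), with their shoulders at the bar. The mallet, jar, sanding block and green tool haven't moved, and the gripper is clear.

```bash
python3 -c "
from plant import manip;print(manip.job_done())"
```

```text
the job is handed in; nothing more can be done
None
```

The three tools are back in the rack in the order you asked: wide in the far pocket, gouge in the middle, narrow in the near one. Each shoulder is at the guard bar, the handles lie flat and straight, and the mallet, jar and sanding block were left alone; I handed the job in at about 28 s.

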